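# Return a setting bar through a sprung flap

## Robot

A 6-joint arm with a two-finger parallel gripper is mounted at the origin on a cart in front of the work surface, level with it; the furniture and walls round the work are solid. World frame = base frame: x ahead of the robot, y to its left, z up, the work surface at z = 0. Lengths are in m, angles in rad, forces in N, time in s.
With the tool pointing down it reaches from about 0.4 to 0.825 m from the base axis. Payload 7 kg.
Tool frame: the origin (TCP) lies midway between the tips of the shut fingers; the grasp point (between the pads) lies hold_point_z behind it (hold_point_z is the distance from the TCP to the grasp point, in m); z points along the fingers, y is the line along which they close (so a half turn about z gives the same grasp; the last joint's range is limited). The gripper opens to 88 mm and grips with 3 to 60 N. Pads are 19 mm wide; open, the fingers measure 130 mm over their backs; the gripper's body (78 mm by 193 mm) begins 47 mm behind the grasp point.
Start: joints at [0.288, 0.359, 0.012, 0, -1.224, -0.288], TCP at [0.675, -0, 0.188] pointing down, gripper open.
Joint ranges: [-3.07, 3.07], [-1.43, 2.12], [-1.02, 1.25], [-3.03, 1.67], [-3.05, -0], [-3.03, 3.03]. Speed limits (rad/s): [2.39, 2.39, 3.01, 3.14, 3.14, 3.14].

## Interface

Orientations are given as [roll, pitch, yaw] about the fixed x, y, z axes, in that order (R = Rz(yaw) Ry(pitch) Rx(roll)).
In Python, from station import * gives the robot as it stands.
- The arm moves only by the tool apply_moves, never from a script. Its argument "steps" is a list of rows, each an object with "translation": the shift along the world's x, y, z scaled (see below), a list of three; "rotation": the turn, a rotation vector about the world's x, y, z scaled (see below), a list of three. A call has exactly 10 rows; each row is the pose to reach, as a shift and turn from the pose commanded when the call began; what a row does not reach only later rows make up. The controller multiplies each number of a shift by 250 mm and each number of a turn by 30 degrees. A row lasts 1/12 s, in which the tool goes at most 41.7 mm and 7.16 degrees, less where a joint would pass 70% of its speed; a pose out of reach is approached as far as the arm can. A call with a number of a shift or a turn outside -1 to 1 is refused whole. A call with a gripper value outside its range is refused whole. "jaw" is the closure, from -1 (fully open) to 1 (shut), so that 0 is half open, set as the call begins (left out, the last holds). The fingers move at their own pace and stop on an object; "newtons" is the grip in N (left out, the last holds). Time passes only in rows, so rows that repeat a pose let the fingers close, or fill a call up. It gives the time, the measured TCP pose, the force, the opening and the grip force at its end, in the units of the state.
- get_state(): the state, without advancing time (a new reading comes with each control period).
- grab_frame(name): name is "scene" or "side" or "wrist"; returns the picture (400x640x3 uint8, blue, green, red); there is no depth.
- camera_model(name): a dict with "fx", "fy", "cx", "cy" (pixels), "xyz" and "rotation" of the camera in the world. Camera axes: x right, y down, z forward; pixel columns grow to the right and rows downward; lengths in m; the calibration is good to about 2 mm. A picture is of the moment at which its call begins: read the wrist's pose just before it. camera_model takes no time and is no camera call; for the wrist camera it gives the pose at the moment of the call.
- job_done(): hands the job in; it is judged then, once.
The state is a dict: "t": time; "q": joint angles; "qd": joint speeds; "joint_efforts": joint torques, N m; "eef_pos": TCP position; "ee_rot": TCP orientation; "force": force on the tool from outside, world axes, zero at the start; "moment": the same for the moment, N m; "width": finger opening in m; "gripper_force": force on a finger pad.
Only numpy, scipy, OpenCV 4.12 (cv2) and the standard library are available. Lean on these libraries where they do the work, as an engineer would, in place of code of your own. Each camera call takes 0.05 s, during which the arm holds its last target. There are 200 camera calls.

## Task

Put the steel setting bar away in its aluminium storage sleeve: push it end-first through the spring flap, which opens inward, and on along the covered tunnel until you feel it firmly against the hidden buffer at the far end, pressing with about 10 N for a moment and never ramming it. Then ease off and draw back out, so that the flap swings fully shut behind the bar.

Things in the scene. Friction and masses are not known exactly. Their poses are not given: they have to be found in the camera images.
- bar: loose square steel bar, 125 long (x) by 18 by 18 mm, about 0.28 kg, both ends alike (chamfered, polished), a thin dark line round it 35 mm either side of the middle; lies flat on the bare bench left of the mat, whose top is 1.6 mm lower than the mat's (z = 0). Origin: centre of its underside; x runs along it
- sleeve: low aluminium storage sleeve, fixed, 290 x 62 x 32 mm. Origin: on the mat (z = 0) under the middle of the shut flap; +x leads inward, z up. An apron open above (x = -85 to 0 mm), the flap at 0, an open-topped porch (0 to 60), a roofed tunnel (60 to 196). Floor level at 6 mm height all along. The bar enters at the flap; the roof keeps it from being laid in from above
- porch (a point): middle of the porch floor, 30 mm beyond the flap, 6 mm above the mat. The porch is 42 mm wide between walls 28 mm high (jambs at the flap: 42 mm apart, 32 mm high); two floor rails, 3 mm high and 22 mm apart, guide the bar. Closed fingertips up to 30 mm wide can follow the bar through the flap, pushing its rear end as far as 55 mm beyond the flap, and come out upward
- tunnel_mouth (a point): floor centre of the tunnel mouth, 60 mm beyond the flap, 6 mm above the mat. Tunnel inside 22 mm wide and 22 mm high, roof top 32 mm above the mat; a short funnel at its mouth begins 49 mm beyond the flap
- flap (a joint): dark steel flap, 37 mm wide, 20 mm high (10 to 30 mm above the mat), 3 mm thick, on an upright pin at the sleeve's +y jamb (x = 0, y = +19.5 mm). 0 rad = shut across the way; grows to 1.5 rad as its free edge swings inward (to +x). A light spring (0.5 to 1.5 N at its edge) shuts it; it needs a clear 38 mm behind it to shut
- end_cap: dark cap on the tunnel's far end (origin at x = 196 mm of the sleeve, on the mat, same axes). Inside, unseen: a sprung buffer, 3 N/mm, 9 mm travel, set anywhere within 8 mm: the bar's rear end is 42 to 50 mm beyond the flap at first touch. Home = over 5 N on it for a moment; over 18 N is ramming. Friction and flap add up to 3 N to the push. It springs back a few mm: ease off slowly
There are look-alikes about, which are no part of the job. There is more than one size of the bar; the job needs the middle-sized.

How it is judged:
By the outcome, as a careful person would: the job done as asked, in the order asked, and still so for the second after the job is handed in, with the robot touching nothing.
It also fails if it takes over 67 s, if anything falls off the work surface, if the arm or the gripper's body presses on something with over 40 N, if the wrist force passes 120 N, or if a joint passes its speed limit or range.

## Working session

There is one attempt and no reset: what is moved stays moved. The work goes in short steps, Python scripts to look and compute and a tool call to move; the robot and the scene stay as the last step left them, time stands still between calls to the robot, and variables do not carry over. Pictures are saved under pics/ and viewed, at most 10 in all, crops included, and the job is handed in when it is done.

Besides the shell and the picture viewer there is one more tool, called as name(argument=value, ...) on one line, values as JSON. apply_moves: Moves the arm, as the interface text tells. Shifts and turns lie within -1 to 1; 1 stands for 250 mm of shift or 30 degrees of turn. Its arguments: {"type":"object","properties":{"steps":{"type":"array"},"jaw":{"type":"number"},"newtons":{"type":"number"}},"required":["steps"]}

```bash
mkdir -p pics
python3 - <<'E'
from station import *
import cv2,numpy as np
s=get_state();print(s)
for n in("scene","side"):
    c=camera_model(n);print(n,c);f=grab_frame(n);cv2.imwrite(f"pics/{n}0.png",f)
a=[cv2.imread(f"pics/{n}0.png") for n in("scene","side")]
E
```

```text
{'t': 0.0, 'q': array([ 2.88093173e-01,  3.59366038e-01,  1.10348265e-02, -3.16979147e-04,
       -1.22413027e+00, -2.88117350e-01]), 'qd': array([ 0.00042975, -0.00118731, -0.00172464, -0.00016375, -0.00017019,
       -0.0007553 ]), 'joint_efforts': array([-8.00930356e-04, -5.82726967e+01,  2.93058443e+01,  6.99745238e+00,
        6.93249181e-03, -2.06530804e-04]), 'eef_pos': array([ 6.74425826e-01, -5.72692425e-05,  1.87131764e-01]), 'ee_rot': array([ 3.13991146e+00, -1.87492795e-04, -1.57092829e+00]), 'force': array([-0.39745668,  0.01542544, -0.63753249]), 'moment': array([0.01666373, 0.03767589, 0.00623714]), 'gripper_force': 0.0, 'width': 0.08748087676468082}
scene {'fx': 520.2057126519697, 'fy': 520.2057126519697, 'cx': 312.04199259364196, 'cy': 202.77777813323405, 'xyz': array([-0.0506764 , -0.66102772,  1.09463496]), 'rotation': array([-2.41314618, -0.01293227, -0.64017585])}
side {'fx': 417.37024689474816, 'fy': 417.37024689474816, 'cx': 325.793661325981, 'cy': 195.22930930540073, 'xyz': array([0.35162766, 0.80826208, 0.58913658]), 'rotation': array([-2.18612414, -0.02314083, -2.92491128])}
```

View pics/scene0.png

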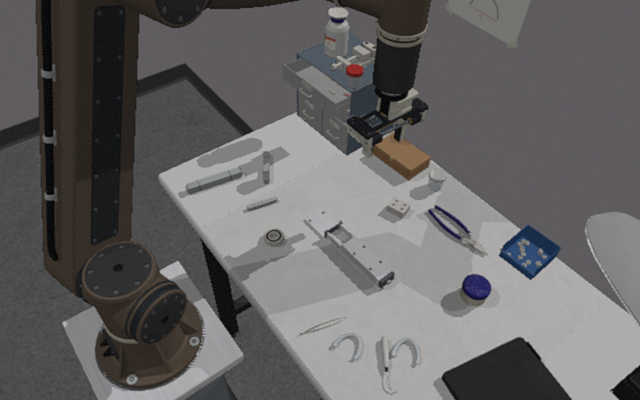

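View pics/side0.png

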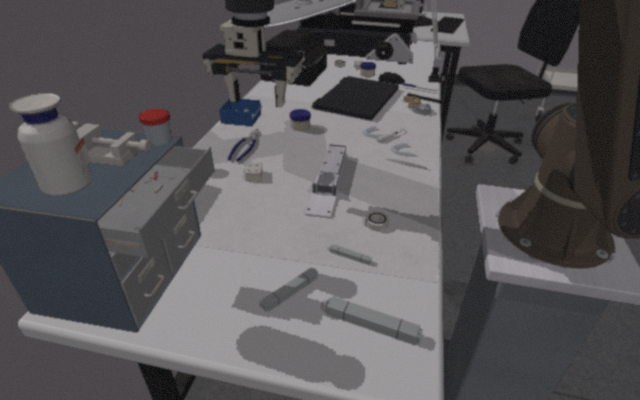

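The scene view shows three bars: the large one at (215,180), a second at (266,167) and a small one at (262,204). The one at (266,167), which is (290,288) in the side view, looks middle-sized. The sleeve runs from its apron at (310,218) to the dark cap at (388,280). I'll confirm with enlarged crops and rough lengths.

```bash
cat > h.py <<'E'
import numpy as np,cv2
from station import *
from scipy.spatial.transform import Rotation as R
def ray(c,p):
    return R.from_euler('xyz',c['rotation']).as_matrix()@np.array([(p[0]-c['cx'])/c['fx'],(p[1]-c['cy'])/c['fy'],1])
def atz(c,p,z):
    d=ray(c,p);o=np.array(c['xyz']);return (o+d*(z-o[2])/d[2])
def proj(c,P):
    v=R.from_euler('xyz',c['rotation']).as_matrix().T@(np.array(P)-c['xyz'])
    return np.array([c['fx']*v[0]/v[2]+c['cx'],c['fy']*v[1]/v[2]+c['cy']])
E
python3 - <<'E'
from h import *
sc,sd=camera_model("scene"),camera_model("side")
for n,a,b in(("big",(188,187),(242,171)),("mid",(266,152),(266,184)),("small",(248,208),(277,199))):
    A,B=atz(sc,a,.016),atz(sc,b,.016);print(n,A.round(3),B.round(3),np.linalg.norm(A-B).round(3))
for n,a,b in(("big",(325,304),(418,331)),("mid",(265,301),(315,274)),("small",(331,249),(371,262))):
    A,B=atz(sd,a,.016),atz(sd,b,.016);print(n,A.round(3),B.round(3),np.linalg.norm(A-B).round(3))
a=cv2.imread("pics/scene0.png")[140:300,175:405];b=cv2.imread("pics/side0.png")[140:345,225:430]
a=cv2.resize(a,(431,300),interpolation=2);b=cv2.resize(b,None,fx=3.9,fy=3.9,interpolation=2)
a=cv2.resize(cv2.imread("pics/scene0.png")[145:295,180:400],None,fx=3.6,fy=3.6,interpolation=2)
cv2.imwrite("pics/a.png",a);cv2.imwrite("pics/b.png",cv2.resize(b,(600,600)))
E
```

```text
big [0.286 0.358 0.016] [0.444 0.323 0.016] 0.162
mid [0.546 0.351 0.016] [0.472 0.238 0.016] 0.135
small [0.381 0.191 0.016] [0.465 0.171 0.016] 0.085
big [0.444 0.334 0.016] [0.283 0.353 0.016] 0.162
mid [0.547 0.352 0.016] [0.478 0.268 0.016] 0.108
small [0.463 0.194 0.016] [0.379 0.212 0.016] 0.085
```

View pics/a.png

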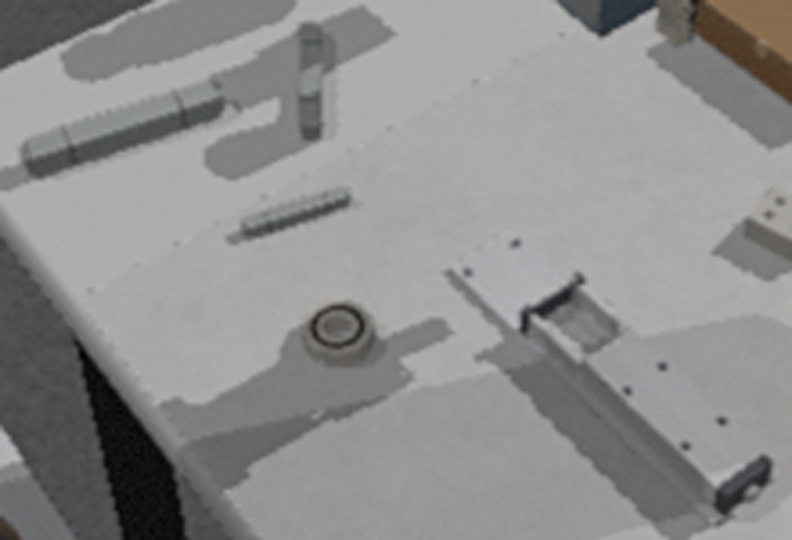

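The crop confirms it. The bar at scene (266,151)-(266,183) is about 125 mm long with both rings; the others are about 162 and 85 mm. The sleeve's apron corners are at about (304,220) and (324,212), and its cap top corners at about (379,281) and (392,271).

Run:
```python
from h import *
import station
print([n for n in dir(station) if not n.startswith('_')], getattr(station,'hold_point_z',None))
sc=camera_model("scene");k=lambda x,y:(180+x/3.6,145+y/3.6)
A=[atz(sc,k(*p),.006) for p in((447,270),(517,238))]; J=[atz(sc,k(*p),.032) for p in((525,312),(578,277))]
C=[atz(sc,k(*p),.032) for p in((717,488),(768,456))]
for X in(A,J,C): print(np.round(X,3).tolist(), np.round(np.mean(X,0),3))
a,c=np.mean(A,0),np.mean(C,0);d=c-a;print(np.linalg.norm(d[:2]),np.degrees(np.arctan2(d[1],d[0])))
B=[atz(sc,k(*p),.0164) for p in((312,22),(312,136))];b=np.mean(B,0);e=B[0]-B[1];print(np.round(B,3),b,np.degrees(np.arctan2(e[1],e[0])))
w=camera_model("wrist");s=get_state();Rt=R.from_euler('xyz',s['ee_rot']).as_matrix()
print(w, Rt.T@(w['xyz']-s['eef_pos']), Rt.T@R.from_euler('xyz',w['rotation']).as_matrix())
```

```text
['Unreachable', 'camera_model', 'get_state', 'grab_frame', 'hold_point_z', 'job_done'] 0.0188
[[0.486, 0.072, 0.006], [0.548, 0.066, 0.006]] [0.517 0.069 0.006]
[[0.495, -0.011, 0.032], [0.547, -0.008, 0.032]] [ 0.521 -0.01   0.032]
[[0.507, -0.207, 0.032], [0.553, -0.208, 0.032]] [ 0.53  -0.207  0.032]
0.27647526751479257 -87.30508533771658
[[0.549 0.352 0.016]
 [0.476 0.241 0.016]] [0.51250247 0.29643431 0.0164    ] 56.641384470739986
{'fx': 302.7887958676794, 'fy': 302.7887958676794, 'cx': 320.54962192633616, 'cy': 201.82953282132775, 'xyz': array([ 0.67487683, -0.08036831,  0.38310519]), 'rotation': array([ 2.83961944e+00, -1.56903048e-03, -3.14137851e+00])} [ 8.03770981e-02 -8.58523826e-05 -1.95892187e-01] [[ 2.88647800e-04 -9.54702156e-01 -2.97562950e-01]
 [ 9.99999957e-01  2.61039666e-04  1.32518698e-04]
 [-4.88401539e-05 -2.97562976e-01  9.54702191e-01]]
```

Sleeve: the flap is near (0.522,-0.012) and inward is about -y (yaw about -88°). The bar's centre is near (0.512,0.298) with yaw about 56°. I'll move over the bar and look with the wrist camera.

apply_moves(steps=[{"translation":[-0.1,0.16,0],"rotation":[0,0,-0.2]},{"translation":[-0.2,0.32,0],"rotation":[0,0,-0.4]},{"translation":[-0.3,0.48,0],"rotation":[0,0,-0.6]},{"translation":[-0.4,0.64,0],"rotation":[0,0,-0.8]},{"translation":[-0.5,0.8,0],"rotation":[0,0,-1]},{"translation":[-0.58,0.95,0],"rotation":[0,0,-1]},{"translation":[-0.58,1,0],"rotation":[0,0,-1]},{"translation":[-0.58,1,0],"rotation":[0,0,-1]},{"translation":[-0.58,1,0],"rotation":[0,0,-1]},{"translation":[-0.58,1,0],"rotation":[0,0,-1]}], jaw=-1)

```text
t: 0.93
eef_pos: [0.5297, 0.2501, 0.1878]
ee_rot: [3.141, -0.001, -2.093]
force: [0.3, -0.3, 0.1]
width: 0.0876
gripper_force: 0.0
```

Run:
```python
from h import *
s=get_state();w=camera_model("wrist");f=grab_frame("wrist");np.save("w1.npy",w,allow_pickle=True);cv2.imwrite("pics/w1.png",f)
print(s['eef_pos'],np.degrees(s['ee_rot']),s['t'])
```

```text
[0.52965531 0.25008241 0.18775005] [ 1.79986485e+02 -4.15558630e-02 -1.19937016e+02] 0.9333
```

View pics/w1.png

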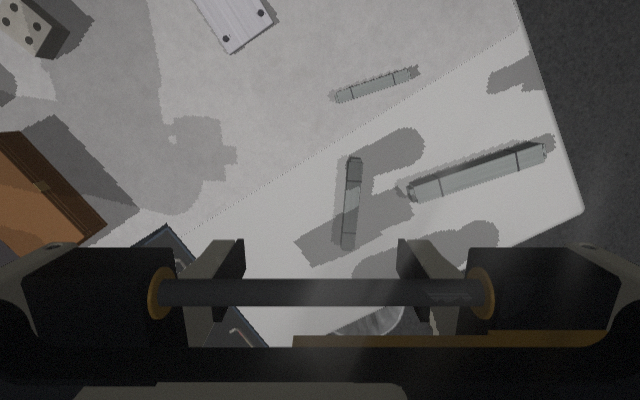

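In the wrist view the middle bar runs from (354,158) to (347,247), with rings near (352,182) and (347,222). Next I'll fit its outline.

Run:
```python
from h import *
w=np.load("w1.npy",allow_pickle=True).item()
B=[atz(w,p,.0164) for p in((354,158),(347,247))];e=B[0]-B[1]
print(np.round(B,4),np.mean(B,0),np.linalg.norm(e),np.degrees(np.arctan2(e[1],e[0])))
f=cv2.imread("pics/w1.png")[145:260,310:400]
cv2.imwrite("pics/w1c.png",cv2.resize(f,None,fx=5,fy=5,interpolation=2))
A=[atz(w,p,.006) for p in((233,54),(276,22))];print(np.round(A,4))
```

```text
[[0.4833 0.2515 0.0164]
 [0.5472 0.3518 0.0164]] [0.5152525  0.30166309 0.0164    ] 0.11892802765868457 -122.53624195318596
[[0.5464 0.0807 0.006 ]
 [0.487  0.0779 0.006 ]]
```

View pics/w1c.png

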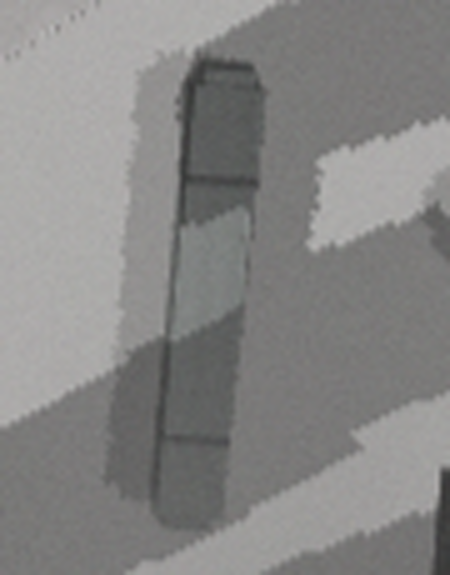

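The crop shows the rings across the top face at px (354.8,181.4) and (349.4,232.8).

Run:
```python
from h import *
w=np.load("w1.npy",allow_pickle=True).item()
B=[atz(w,p,.0164) for p in((354.8,181.4),(349.4,232.8))];e=B[0]-B[1];m=np.mean(B,0);u=e/np.linalg.norm(e)
print(np.round(B,4),m,np.linalg.norm(e),np.degrees(np.arctan2(e[1],e[0])));g=m-.03*u
s=get_state();print("grip pt",g,"shift",g-s['eef_pos'],(g-s['eef_pos'])/.25)
```

```text
[[0.4961 0.2778 0.0164]
 [0.5348 0.3354 0.0164]] [0.51544612 0.30658144 0.0164    ] 0.0693333229843661 -123.858791434708
grip pt [0.53216056 0.33149383 0.0164    ] shift [ 0.00218281  0.08205813 -0.17136558] [ 0.00873124  0.32823253 -0.68546233]
```

apply_moves(steps=[{"translation":[0.01,0.15,-0.05],"rotation":[0,0,-0.1]},{"translation":[0.01,0.3,-0.1],"rotation":[0,0,-0.13]},{"translation":[0.01,0.328,-0.2],"rotation":[0,0,-0.13]},{"translation":[0.01,0.328,-0.32],"rotation":[0,0,-0.13]},{"translation":[0.01,0.328,-0.44],"rotation":[0,0,-0.13]},{"translation":[0.01,0.328,-0.54],"rotation":[0,0,-0.13]},{"translation":[0.01,0.328,-0.63],"rotation":[0,0,-0.13]},{"translation":[0.01,0.328,-0.7],"rotation":[0,0,-0.13]},{"translation":[0.01,0.328,-0.74],"rotation":[0,0,-0.13]},{"translation":[0.01,0.328,-0.74],"rotation":[0,0,-0.13]}])

```text
t: 1.82
eef_pos: [0.5319, 0.3295, 0.0005]
ee_rot: [3.141, -0.004, -2.165]
force: [-1.3, -0.8, 1.2]
width: 0.0874
gripper_force: 0.0
```

apply_moves(steps=[{"translation":[0,0,0],"rotation":[0,0,0]},{"translation":[0,0,0],"rotation":[0,0,0]},{"translation":[0,0,0],"rotation":[0,0,0]},{"translation":[0,0,0],"rotation":[0,0,0]},{"translation":[0,0,0],"rotation":[0,0,0]},{"translation":[0,0,0],"rotation":[0,0,0]},{"translation":[0,0,0],"rotation":[0,0,0]},{"translation":[0,0,0],"rotation":[0,0,0]},{"translation":[0,0,0],"rotation":[0,0,0]},{"translation":[0,0,0],"rotation":[0,0,0]}], jaw=1, newtons=35)

```text
t: 2.65
eef_pos: [0.5324, 0.332, 0.003]
ee_rot: [3.142, -0.0, -2.162]
force: [-0.2, 0.1, 0.1]
width: 0.0263
gripper_force: 0.0
```

apply_moves(steps=[{"translation":[0,0,0],"rotation":[0,0,0]},{"translation":[0,0,0],"rotation":[0,0,0]},{"translation":[0,0,0],"rotation":[0,0,0]},{"translation":[0,0,0],"rotation":[0,0,0]},{"translation":[0,0,0.03],"rotation":[0,0,0]},{"translation":[0,0,0.12],"rotation":[0,0,0]},{"translation":[0,0,0.24],"rotation":[0,0,0]},{"translation":[0,0,0.36],"rotation":[0,0,0]},{"translation":[0,0,0.45],"rotation":[0,0,0]},{"translation":[0,0,0.5],"rotation":[0,0,0]}])

```text
t: 3.48
eef_pos: [0.5337, 0.3329, 0.1324]
ee_rot: [-3.14, 0.005, -2.162]
force: [0.7, -0.7, -0.2]
width: 0.0007
gripper_force: 0.0
```

Width is 0.7 mm, so the grasp missed. Look again.

Run:
```python
from h import *
s=get_state();w=camera_model("wrist");f=grab_frame("wrist");np.save("w2.npy",w,allow_pickle=True);cv2.imwrite("pics/w2.png",f)
g=grab_frame("side");cv2.imwrite("pics/s2.png",g)
a=cv2.resize(g[200:360,200:440],(600,400));b=cv2.resize(f,(600,375))
o=np.vstack([f[100:,:][:, 100:540],cv2.resize(g[215:355,210:430],(440,280))]);cv2.imwrite("pics/c2.png",o);print(s['eef_pos'],s['force'],o.shape)
```

```text
[0.5337405  0.33293594 0.13236833] [ 0.68109492 -0.71580524 -0.15295138] (580, 440, 3)
```

View pics/c2.png

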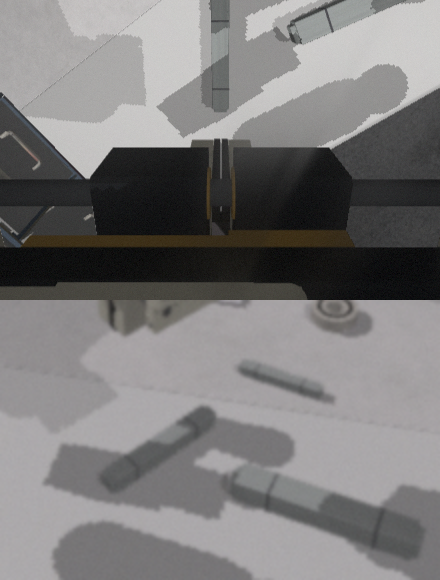

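Run:
```python
from h import *
w=np.load("w2.npy",allow_pickle=True).item()
B=[atz(w,p,.0164) for p in((319.5,121),(320,189))];e=B[0]-B[1];m=np.mean(B,0);u=e/np.linalg.norm(e)
print(np.round(B,4),m,np.linalg.norm(e),np.degrees(np.arctan2(e[1],e[0])))
s=get_state();print(proj(w,s['eef_pos']),proj(w,[*s['eef_pos'][:2],.016]),s['eef_pos'],w)
sd=camera_model("side")
k=lambda x,y:(210+x/2,215+(y-300)/2)
for p in((124,467),(190,426)):print(atz(sd,k(*p),.0164))
w1=np.load("w1.npy",allow_pickle=True).item();print(w1['xyz'],w1['rotation'])
```

```text
[[0.4972 0.2767 0.0164]
 [0.5358 0.3351 0.0164]] [0.51651816 0.30593181 0.0164    ] 0.07002744277447136 -123.48026457583215
[320.30094789 228.52821349] [320.49964434 186.45543905] [0.53389203 0.33319623 0.13192762] {'fx': 302.7887958676794, 'fy': 302.7887958676794, 'cx': 320.54962192633616, 'cy': 201.82953282132775, 'xyz': array([0.48812194, 0.26564711, 0.32787704]), 'rotation': array([2.83497321e+00, 1.03951366e-03, 2.55069573e+00])}
[0.53697277 0.34381806 0.0164    ]
[0.49315236 0.28308504 0.0164    ]
[0.48957633 0.18056819 0.38369098] [ 2.84026892e+00 -5.35813127e-04  2.61939906e+00]
```

The bar is where it was, yet the fingers closed on nothing. The visible finger ends don't sit where the TCP projects, so I'll check the tips in all cameras with the TCP and hold point overlaid.

Run:
```python
from h import *
s=get_state();Rt=R.from_euler('xyz',s['ee_rot']).as_matrix();T=s['eef_pos']
im={n:cv2.imread(p) for n,p in(("wrist","pics/w2.png"),("side","pics/s2.png"))};im["scene"]=grab_frame("scene")
cs={n:camera_model(n) for n in im};cs["wrist"]=np.load("w2.npy",allow_pickle=True).item()
tiles=[]
for n in("scene","side","wrist"):
    f=im[n];p=proj(cs[n],T);h=proj(cs[n],T-Rt[:,2]*.0188);x,y=np.round(p).astype(int);print(n,p,h)
    r=50;x0,y0=max(0,min(640-2*r,x-r)),max(0,min(400-2*r,y-r));print(x0,y0)
    t=cv2.resize(f[y0:y0+2*r,x0:x0+2*r],(400,400),interpolation=2)
    t=cv2.convertScaleAbs(t,alpha=1.5,beta=25)
    for q,c in((p,(0,0,255)),(h,(0,200,0))): cv2.circle(t,tuple(int(v) for v in (q-[x0,y0])*4),5,c,1)
    tiles.append(cv2.resize(t,(266,266)) if 0 else t)
cv2.imwrite("pics/c3.png",cv2.resize(np.hstack(tiles),(798,266)) if 0 else np.hstack([tiles[1],tiles[2]]))
```

```text
scene [263.72204561 126.94350846] [263.33666866 121.80264174]
214 77
side [272.2494231  245.65260268] [271.70932298 236.79251113]
222 196
wrist [320.30094789 228.52821349] [320.28647824 239.72930486]
270 179
```

View pics/c3.png

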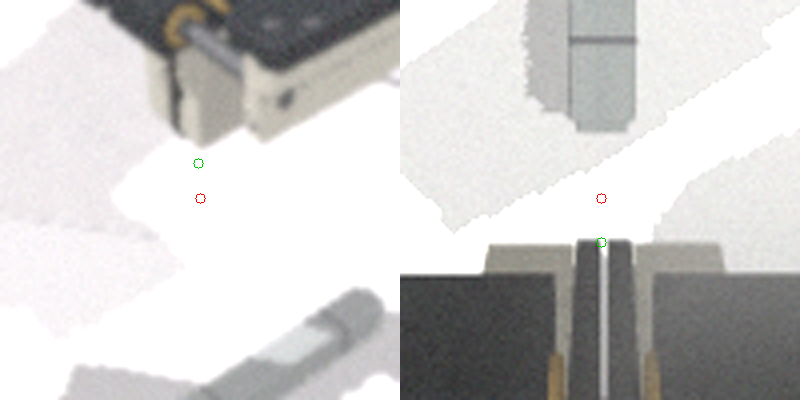

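The visible tips (side tile about (192,143), i.e. px (270,232)) end well behind the reported TCP (red). I'll fit the actual tip offset from both views.

Run:
```python
from h import *
s=get_state();Rt=R.from_euler('xyz',s['ee_rot']).as_matrix();T=s['eef_pos']
w=np.load("w2.npy",allow_pickle=True).item();sd=camera_model("side")
for d in(.02,.025,.03,.035,.04):
    print(d,"wrist",[proj(w,T+Rt@[x,0,-d]).round(1).tolist() for x in(.0095,-.0095)],"side",[((proj(sd,T+Rt@[x,y,-d])-[222,196])*4).round(0).tolist() for x,y in((.0095,0),(-.0095,0),(0,.018),(0,-.018))])
```

```text
0.02 wrist [[320.9, 224.0], [320.8, 251.2]] side [[220.0, 154.0], [182.0, 175.0], [230.0, 187.0], [174.0, 142.0]]
0.025 wrist [[320.9, 227.0], [320.9, 254.8]] side [[220.0, 144.0], [182.0, 165.0], [229.0, 177.0], [173.0, 133.0]]
0.03 wrist [[320.9, 230.1], [320.9, 258.6]] side [[219.0, 134.0], [181.0, 155.0], [229.0, 167.0], [173.0, 123.0]]
0.035 wrist [[320.9, 233.4], [320.9, 262.6]] side [[219.0, 125.0], [180.0, 146.0], [228.0, 157.0], [172.0, 113.0]]
0.04 wrist [[320.9, 237.0], [320.9, 266.7]] side [[218.0, 115.0], [179.0, 136.0], [228.0, 147.0], [171.0, 104.0]]
```

The tips are about 42 mm behind the reported TCP. I'll reopen, go back down and approach the bench by feel.

apply_moves(steps=[{"translation":[0,0,0],"rotation":[0,0,0]},{"translation":[0,0,0],"rotation":[0,0,0]},{"translation":[0,0,0],"rotation":[0,0,0]},{"translation":[0,0,-0.05],"rotation":[0,0,0]},{"translation":[0,0,-0.1],"rotation":[0,0,0]},{"translation":[0,0,-0.16],"rotation":[0,0,0]},{"translation":[0,0,-0.22],"rotation":[0,0,0]},{"translation":[0,0,-0.28],"rotation":[0,0,0]},{"translation":[0,0,-0.34],"rotation":[0,0,0]},{"translation":[0,0,-0.4],"rotation":[0,0,0]}], jaw=-1)

```text
t: 4.47
eef_pos: [0.5321, 0.3316, 0.0265]
ee_rot: [3.141, -0.001, -2.162]
force: [0.2, -0.4, 0.4]
width: 0.0616
gripper_force: 0.0
```

apply_moves(steps=[{"translation":[0,0,-0.04],"rotation":[0,0,0]},{"translation":[0,0,-0.08],"rotation":[0,0,0]},{"translation":[0,0,-0.12],"rotation":[0,0,0]},{"translation":[0,0,-0.15],"rotation":[0,0,0]},{"translation":[0,0,-0.18],"rotation":[0,0,0]},{"translation":[0,0,-0.2],"rotation":[0,0,0]},{"translation":[0,0,-0.21],"rotation":[0,0,0]},{"translation":[0,0,-0.22],"rotation":[0,0,0]},{"translation":[0,0,-0.22],"rotation":[0,0,0]},{"translation":[0,0,-0.22],"rotation":[0,0,0]}])

```text
t: 5.3
eef_pos: [0.5326, 0.3321, -0.0266]
ee_rot: [-3.141, 0.0, -2.162]
force: [0.7, -0.1, -0.2]
width: 0.0875
gripper_force: 0.0
```

apply_moves(steps=[{"translation":[0,0,-0.004],"rotation":[0,0,0]},{"translation":[0,0,-0.008],"rotation":[0,0,0]},{"translation":[0,0,-0.012],"rotation":[0,0,0]},{"translation":[0,0,-0.016],"rotation":[0,0,0]},{"translation":[0,0,-0.02],"rotation":[0,0,0]},{"translation":[0,0,-0.024],"rotation":[0,0,0]},{"translation":[0,0,-0.028],"rotation":[0,0,0]},{"translation":[0,0,-0.03],"rotation":[0,0,0]},{"translation":[0,0,-0.03],"rotation":[0,0,0]},{"translation":[0,0,-0.03],"rotation":[0,0,0]}])

```text
t: 6.13
eef_pos: [0.5325, 0.3319, -0.0345]
ee_rot: [3.142, -0.0, -2.162]
force: [0.4, 0.2, 0.4]
width: 0.0876
gripper_force: 0.0
```

Run:
```python
from h import *
s=get_state();print(s['eef_pos'],s['force'])
g=grab_frame("side");sc=grab_frame("scene")
sd=camera_model("side")
b=proj(sd,s['eef_pos']).astype(int);print(b)
y0,x0=200,200
cv2.imwrite("pics/c4.png",cv2.resize(g[200:320,200:340],None,fx=4.8,fy=4.8,interpolation=2))
```

```text
[ 0.53245102  0.33193861 -0.03450703] [0.42745661 0.23453292 0.40255254]
[277 312]
```

View pics/c4.png

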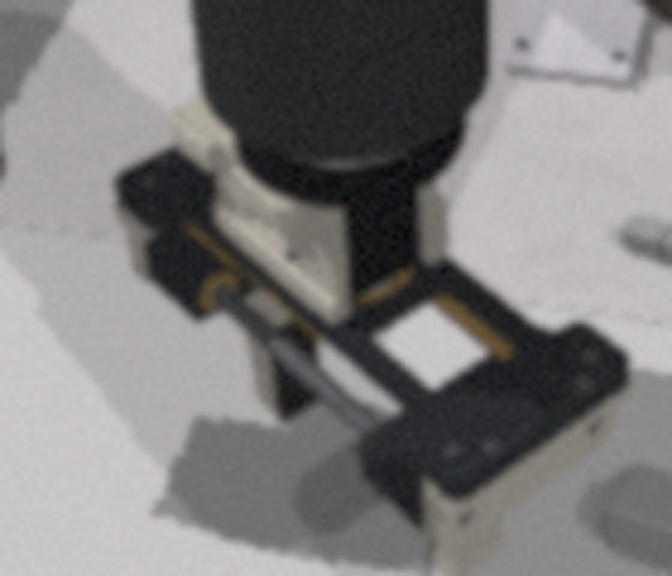

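The crop shows the bar between the open fingers, with its rear end at (320,520). The left tip at (290,415) is still clear of the bench. I'll go a little lower, feel for contact, and close.

apply_moves(steps=[{"translation":[0,0,-0.003],"rotation":[0,0,0]},{"translation":[0,0,-0.006],"rotation":[0,0,0]},{"translation":[0,0,-0.009],"rotation":[0,0,0]},{"translation":[0,0,-0.012],"rotation":[0,0,0]},{"translation":[0,0,-0.014],"rotation":[0,0,0]},{"translation":[0,0,-0.016],"rotation":[0,0,0]},{"translation":[0,0,-0.016],"rotation":[0,0,0]},{"translation":[0,0,-0.016],"rotation":[0,0,0]},{"translation":[0,0,-0.016],"rotation":[0,0,0]},{"translation":[0,0,-0.016],"rotation":[0,0,0]}])

```text
t: 7.07
eef_pos: [0.5325, 0.332, -0.0384]
ee_rot: [-3.142, 0.0, -2.162]
force: [-0.7, 0.7, -0.2]
width: 0.0878
gripper_force: 0.0
```

apply_moves(steps=[{"translation":[0,0,0],"rotation":[0,0,0]},{"translation":[0,0,0],"rotation":[0,0,0]},{"translation":[0,0,0],"rotation":[0,0,0]},{"translation":[0,0,0],"rotation":[0,0,0]},{"translation":[0,0,0],"rotation":[0,0,0]},{"translation":[0,0,0],"rotation":[0,0,0]},{"translation":[0,0,0],"rotation":[0,0,0]},{"translation":[0,0,0],"rotation":[0,0,0]},{"translation":[0,0,0],"rotation":[0,0,0]},{"translation":[0,0,0],"rotation":[0,0,0]}], jaw=1, newtons=35)

```text
t: 7.9
eef_pos: [0.5325, 0.332, -0.0384]
ee_rot: [3.142, -0.0, -2.162]
force: [-0.5, -0.1, -0.1]
width: 0.0268
gripper_force: 0.0
```

apply_moves(steps=[{"translation":[0,0,0],"rotation":[0,0,0]},{"translation":[0,0,0],"rotation":[0,0,0]},{"translation":[0,0,0],"rotation":[0,0,0]},{"translation":[0,0,0],"rotation":[0,0,0]},{"translation":[0,0,0],"rotation":[0,0,0]},{"translation":[0,0,0],"rotation":[0,0,0]},{"translation":[0,0,0],"rotation":[0,0,0]},{"translation":[0,0,0],"rotation":[0,0,0]},{"translation":[0,0,0],"rotation":[0,0,0]},{"translation":[0,0,0],"rotation":[0,0,0]}])

```text
t: 8.73
eef_pos: [0.5325, 0.332, -0.0385]
ee_rot: [-3.142, -0.0, -2.162]
force: [0.1, -0.5, -0.0]
width: 0.0176
gripper_force: 34.9
```

Gripped: 17.6 mm at 35 N. Lift, and carry it to above the sleeve approach.

apply_moves(steps=[{"translation":[0,0,0.05],"rotation":[0,0,0]},{"translation":[0,0,0.14],"rotation":[0,0,0]},{"translation":[0,0,0.24],"rotation":[0,0,0]},{"translation":[0,-0.08,0.32],"rotation":[0,0,0.15]},{"translation":[-0.01,-0.2,0.32],"rotation":[0,0,0.35]},{"translation":[-0.02,-0.34,0.32],"rotation":[0,0,0.55]},{"translation":[-0.04,-0.48,0.32],"rotation":[0,0,0.75]},{"translation":[-0.06,-0.62,0.32],"rotation":[0,0,0.9]},{"translation":[-0.06,-0.7,0.32],"rotation":[0,0,1]},{"translation":[-0.06,-0.72,0.32],"rotation":[0,0,1]}])

```text
t: 9.57
eef_pos: [0.5158, 0.1486, 0.0412]
ee_rot: [3.14, -0.001, -1.638]
force: [-0.8, 0.4, -2.8]
width: 0.0179
gripper_force: 34.9
```

apply_moves(steps=[{"translation":[0,-0.03,0],"rotation":[0,0,0.1]},{"translation":[0,-0.08,0],"rotation":[0,0,0.2]},{"translation":[0,-0.1,0],"rotation":[0,0,0.21]},{"translation":[0,-0.1,0],"rotation":[0,0,0.21]},{"translation":[0,-0.1,0],"rotation":[0,0,0.21]},{"translation":[0,-0.1,0],"rotation":[0,0,0.21]},{"translation":[0,-0.1,0],"rotation":[0,0,0.21]},{"translation":[0,-0.1,0],"rotation":[0,0,0.21]},{"translation":[0,-0.1,0],"rotation":[0,0,0.21]},{"translation":[0,-0.1,0],"rotation":[0,0,0.21]}])

```text
t: 10.4
eef_pos: [0.5174, 0.1272, 0.0415]
ee_rot: [3.142, -0.0, -1.529]
force: [0.1, 0.2, -2.7]
width: 0.0178
gripper_force: 34.9
```

Run:
```python
from h import *
s=get_state();w=camera_model("wrist");f=grab_frame("wrist");np.save("w5.npy",w,allow_pickle=True);cv2.imwrite("pics/w5.png",f)
print(s['eef_pos'],np.degrees(s['ee_rot']),s['t'],s['width'],s['gripper_force'],s['force'])
x,y=proj(w,[.523,-.02,.02]);print(x,y,proj(w,[.53,-.2,.03]))
cv2.imwrite("pics/w5c.png",cv2.resize(f[0:300,200:450],(500,600),interpolation=2))
```

```text
[0.51744344 0.1272437  0.04152155] [ 1.79996467e+02 -1.50910287e-03 -8.75906337e+01] 10.4 0.01779109207218817 34.93383049964905 [ 0.06717657  0.23653655 -2.65742926]
321.7639561137664 -5.763876184565106 [ 323.90355583 -522.16300341]
```

View pics/w5c.png

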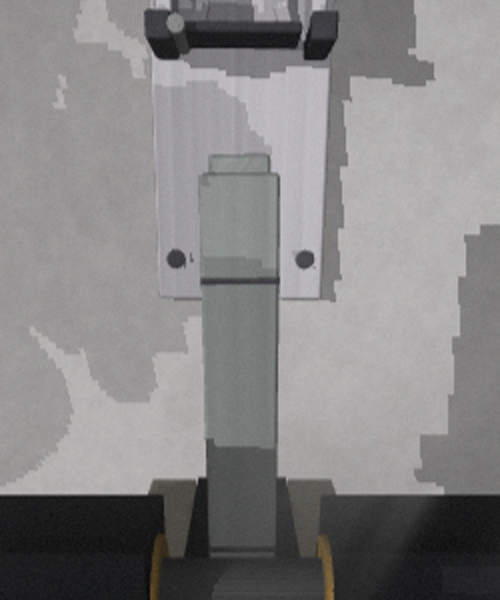

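The picture shows the bar held straight: top front edge (200-279, 175), front ring at y=280. The apron's near corners are (160,298) and (322,298), its far corners (152,57) and (330,57), its screws (176,259) and (304,259), and the flap runs between jambs at y≈35. Compute the alignment.

Run:
```python
from h import *
w=np.load("w5.npy",allow_pickle=True).item();k=lambda x,y:(200+x/2,y/2)
g=lambda a,b,z:(atz(w,k(*a),z),atz(w,k(*b),z))
def show(n,p):print(n,np.round(p,4).tolist(),"mid",np.mean(p,0).round(4),"len",np.linalg.norm(p[0]-p[1]).round(4));return np.mean(p,0)
n=show("near",g((160,298),(322,298),.006));f=show("far",g((152,57),(330,57),.006));sc=show("screws",g((176,259),(304,259),.006))
j=show("jambtop outer",g((145,12),(338,12),.032));j=show("jamb inner",g((188,50),(304,50),.02))
d=f-n;print("sleeve yaw",np.degrees(np.arctan2(d[1],d[0])),np.linalg.norm(d))
zt=.0415+.0369+.018
a=show("bar front",g((200,175),(279,175),zt));r=show("ring1",g((202,281),(279,281),zt));r2=show("ring2",g((209,549),(275,549),zt))
e=a-r2;print("bar yaw",np.degrees(np.arctan2(e[1],e[0])),"ring dist",np.linalg.norm(r-r2))
```

```text
near [[0.5504, 0.0783, 0.006], [0.489, 0.0757, 0.006]] mid [0.5197 0.077  0.006 ] len 0.0615
far [[0.5533, -0.0029, 0.006], [0.4929, -0.0055, 0.006]] mid [ 0.5231 -0.0042  0.006 ] len 0.0605
screws [[0.5445, 0.0636, 0.006], [0.4968, 0.0616, 0.006]] mid [0.5207 0.0626 0.006 ] len 0.0477
jambtop outer [[0.5517, -0.0091, 0.032], [0.4947, -0.0115, 0.032]] mid [ 0.5232 -0.0103  0.032 ] len 0.0571
jamb inner [[0.5399, -0.0024, 0.02], [0.503, -0.0039, 0.02]] mid [ 0.5215 -0.0032  0.02  ] len 0.0369
sleeve yaw -87.57687157207133 0.08131469087122041
bar front [[0.5302, 0.039, 0.0964], [0.513, 0.0383, 0.0964]] mid [0.5216 0.0387 0.0964] len 0.0172
ring1 [[0.5293, 0.0618, 0.0964], [0.5116, 0.061, 0.0964]] mid [0.5205 0.0614 0.0964] len 0.0177
ring2 [[0.5258, 0.1313, 0.0964], [0.5084, 0.1306, 0.0964]] mid [0.5171 0.1309 0.0964] len 0.0174
bar yaw -87.21043706121631 ring dist 0.06959994200766702
```

The bar and sleeve axes agree within 0.3 mm and 0.4°. The flap is at about (0.5233,-0.008), with the bar front 42 mm short of it. I'll descend to 1 mm over the apron floor and push straight in.

apply_moves(steps=[{"translation":[0,0,-0.04],"rotation":[0,0,0]},{"translation":[0,0,-0.1],"rotation":[0,0,0]},{"translation":[0,0,-0.16],"rotation":[0,0,0]},{"translation":[0,0,-0.2],"rotation":[0,0,0]},{"translation":[0,0,-0.23],"rotation":[0,0,0]},{"translation":[0,0,-0.255],"rotation":[0,0,0]},{"translation":[0,0,-0.27],"rotation":[0,0,0]},{"translation":[0,0,-0.28],"rotation":[0,0,0]},{"translation":[0,0,-0.286],"rotation":[0,0,0]},{"translation":[0,0,-0.286],"rotation":[0,0,0]}])

```text
t: 11.28
eef_pos: [0.5176, 0.1271, -0.0299]
ee_rot: [-3.141, 0.0, -1.529]
force: [-0.7, -0.1, -2.2]
width: 0.0177
gripper_force: 34.9
```

apply_moves(steps=[{"translation":[0.001,-0.03,0],"rotation":[0,0,0]},{"translation":[0.003,-0.06,0],"rotation":[0,0,0]},{"translation":[0.004,-0.1,0],"rotation":[0,0,0]},{"translation":[0.006,-0.14,0],"rotation":[0,0,0]},{"translation":[0.007,-0.17,0],"rotation":[0,0,0]},{"translation":[0.009,-0.2,0],"rotation":[0,0,0]},{"translation":[0.01,-0.22,0],"rotation":[0,0,0]},{"translation":[0.01,-0.24,0],"rotation":[0,0,0]},{"translation":[0.01,-0.24,0],"rotation":[0,0,0]},{"translation":[0.01,-0.24,0],"rotation":[0,0,0]}])

```text
t: 12.12
eef_pos: [0.5195, 0.0664, -0.0301]
ee_rot: [3.141, -0.0, -1.53]
force: [-1.9, 0.6, -3.6]
width: 0.0179
gripper_force: 35.0
```

apply_moves(steps=[{"translation":[0.001,-0.03,0],"rotation":[0,0,0]},{"translation":[0.002,-0.055,0],"rotation":[0,0,0]},{"translation":[0.004,-0.08,0],"rotation":[0,0,0]},{"translation":[0.005,-0.105,0],"rotation":[0,0,0]},{"translation":[0.006,-0.13,0],"rotation":[0,0,0]},{"translation":[0.007,-0.155,0],"rotation":[0,0,0]},{"translation":[0.008,-0.18,0],"rotation":[0,0,0]},{"translation":[0.009,-0.2,0],"rotation":[0,0,0]},{"translation":[0.009,-0.21,0],"rotation":[0,0,0]},{"translation":[0.009,-0.21,0],"rotation":[0,0,0]}])

```text
t: 12.95
eef_pos: [0.522, 0.0138, -0.03]
ee_rot: [3.141, -0.0, -1.53]
force: [-2.2, 0.2, -3.3]
width: 0.0177
gripper_force: 34.9
```

apply_moves(steps=[{"translation":[0,0,-0.002],"rotation":[0,0,0]},{"translation":[0,0,-0.004],"rotation":[0,0,0]},{"translation":[0,0,-0.004],"rotation":[0,0,0]},{"translation":[0,0,-0.004],"rotation":[0,0,0]},{"translation":[0,0,-0.004],"rotation":[0,0,0]},{"translation":[0,0,-0.004],"rotation":[0,0,0]},{"translation":[0,0,-0.004],"rotation":[0,0,0]},{"translation":[0,0,-0.004],"rotation":[0,0,0]},{"translation":[0,0,-0.004],"rotation":[0,0,0]},{"translation":[0,0,-0.004],"rotation":[0,0,0]}])

```text
t: 13.78
eef_pos: [0.5224, 0.0146, -0.0309]
ee_rot: [-3.141, 0.0, -1.529]
force: [-1.1, 0.2, 0.0]
width: 0.0182
gripper_force: 34.9
```

Fz dropped to zero, so the bar is resting on the sleeve floor with its nose in the tunnel. Release, lift, turn 90° and close to make a narrow pusher.

apply_moves(steps=[{"translation":[0,0,0],"rotation":[0,0,0]},{"translation":[0,0,0],"rotation":[0,0,0]},{"translation":[0,0,0],"rotation":[0,0,0]},{"translation":[0,0,0],"rotation":[0,0,0]},{"translation":[0,0,0],"rotation":[0,0,0]},{"translation":[0,0,0.03],"rotation":[0,0,0]},{"translation":[0,0,0.1],"rotation":[0,0,0]},{"translation":[0,0,0.18],"rotation":[0,0,0]},{"translation":[0,0,0.26],"rotation":[0,0,0]},{"translation":[0,0,0.32],"rotation":[0,0,0]}], jaw=-1)

```text
t: 14.62
eef_pos: [0.5229, 0.0146, 0.0513]
ee_rot: [-3.14, 0.0, -1.529]
force: [0.4, 0.6, -0.4]
width: 0.0786
gripper_force: 0.0
```

apply_moves(steps=[{"translation":[0,0.02,0],"rotation":[0,0,0.2]},{"translation":[0,0.08,0],"rotation":[0,0,0.4]},{"translation":[0,0.14,0],"rotation":[0,0,0.6]},{"translation":[-0.01,0.2,0],"rotation":[0,0,0.8]},{"translation":[-0.012,0.26,0],"rotation":[0,0,1]},{"translation":[-0.012,0.3,0],"rotation":[0,0,1]},{"translation":[-0.012,0.3,0],"rotation":[0,0,1]},{"translation":[-0.012,0.3,0],"rotation":[0,0,1]},{"translation":[-0.012,0.3,0],"rotation":[0,0,1]},{"translation":[-0.012,0.3,0],"rotation":[0,0,1]}], jaw=1, newtons=20)

```text
t: 15.45
eef_pos: [0.5191, 0.0889, 0.0491]
ee_rot: [3.141, 0.0, -1.007]
force: [0.3, 0.3, -0.5]
width: 0.0233
gripper_force: 0.0
```

apply_moves(steps=[{"translation":[0,0,0],"rotation":[0,0,0.2]},{"translation":[0,0,0],"rotation":[0,0,0.4]},{"translation":[0,0,0],"rotation":[0,0,0.6]},{"translation":[0,0,0],"rotation":[0,0,0.8]},{"translation":[0,0,0],"rotation":[0,0,1]},{"translation":[0,0,0],"rotation":[0,0,1]},{"translation":[0,0,0],"rotation":[0,0,1]},{"translation":[0,0,0],"rotation":[0,0,1]},{"translation":[0,0,0],"rotation":[0,0,1]},{"translation":[0,0,0],"rotation":[0,0,1]}])

```text
t: 16.28
eef_pos: [0.5192, 0.0894, 0.049]
ee_rot: [3.142, 0.0, -0.484]
force: [-0.3, -0.1, 0.6]
width: 0.0004
gripper_force: 0.0
```

apply_moves(steps=[{"translation":[0,0,0],"rotation":[0,0,0.2]},{"translation":[0,0,0],"rotation":[0,0,0.4]},{"translation":[0,0,0],"rotation":[0,0,0.6]},{"translation":[0,0,0],"rotation":[0,0,0.8]},{"translation":[0,0,0],"rotation":[0,0,1]},{"translation":[0,0,0],"rotation":[0,0,1]},{"translation":[0,0,0],"rotation":[0,0,1]},{"translation":[0,0,0],"rotation":[0,0,1]},{"translation":[0,0,0],"rotation":[0,0,1]},{"translation":[0,0,0],"rotation":[0,0,1]}])

```text
t: 17.12
eef_pos: [0.5192, 0.0895, 0.0491]
ee_rot: [3.142, 0.0, 0.04]
force: [0.6, 0.1, -0.1]
width: 0.0003
gripper_force: 0.0
```

Run:
```python
from h import *
s=get_state();print(s['eef_pos'],np.degrees(s['ee_rot']),s['force'],s['width'],s['t'],s['q'])
k=lambda g,x0,y0,x1,y1:cv2.resize(g[y0:y1,x0:x1],(400,300),interpolation=2)
a=grab_frame("scene");b=grab_frame("side");w=grab_frame("wrist")
cv2.imwrite("pics/c6.png",np.hstack([k(a,285,180,405,270),k(b,270,130,390,220)]))
sd,sc=camera_model("side"),camera_model("scene")
print([proj(c,p).round() .tolist() for c in(sc,sd) for p in([.5215,.046,.024],[.5233,-.008,.03])])
```

```text
[0.51922641 0.08946861 0.0490503 ] [1.79997552e+02 1.53879786e-03 2.30234085e+00] [ 0.60894683  0.11663279 -0.11993444] 0.0003247237764410733 17.1167 [ 5.43248677e-01  2.53856035e-01 -4.94744939e-01  3.34072844e-05
 -8.22239477e-01  1.06770834e+00]
[[320.0, 216.0], [333.0, 227.0], [319.0, 200.0], [324.0, 185.0]]
```

View pics/c6.png

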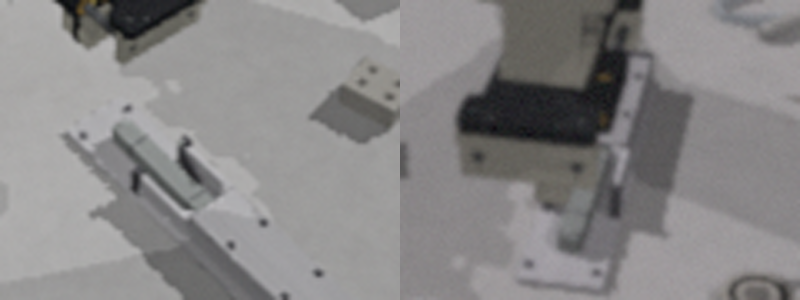

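The picture shows the bar lying in the sleeve with the flap held open: rear at tile (125,130) and nose at the tunnel mouth (200,200). The closed fingers are behind it, so descend and start pushing.

apply_moves(steps=[{"translation":[0,0,-0.05],"rotation":[0,0,0]},{"translation":[0,0,-0.1],"rotation":[0,0,0]},{"translation":[0,0,-0.15],"rotation":[0,0,0]},{"translation":[0,0,-0.2],"rotation":[0,0,0]},{"translation":[0,0,-0.24],"rotation":[0,0,0]},{"translation":[0,0,-0.27],"rotation":[0,0,0]},{"translation":[0,0,-0.29],"rotation":[0,0,0]},{"translation":[0,0,-0.305],"rotation":[0,0,0]},{"translation":[0,0,-0.312],"rotation":[0,0,0]},{"translation":[0,0,-0.312],"rotation":[0,0,0]}])

```text
t: 18.1
eef_pos: [0.5193, 0.0895, -0.029]
ee_rot: [3.142, 0.0, 0.042]
force: [-0.7, -0.6, 1.0]
width: 0.0006
gripper_force: 0.0
```

apply_moves(steps=[{"translation":[0.0005,-0.012,0],"rotation":[0,0,0]},{"translation":[0.001,-0.024,0],"rotation":[0,0,0]},{"translation":[0.0016,-0.036,0],"rotation":[0,0,0]},{"translation":[0.002,-0.048,0],"rotation":[0,0,0]},{"translation":[0.0026,-0.06,0],"rotation":[0,0,0]},{"translation":[0.003,-0.072,0],"rotation":[0,0,0]},{"translation":[0.0037,-0.084,0],"rotation":[0,0,0]},{"translation":[0.0042,-0.096,0],"rotation":[0,0,0]},{"translation":[0.0047,-0.108,0],"rotation":[0,0,0]},{"translation":[0.005,-0.12,0],"rotation":[0,0,0]}])

```text
t: 18.93
eef_pos: [0.5205, 0.0593, -0.029]
ee_rot: [-3.141, -0.0, 0.042]
force: [-0.9, 0.6, 0.5]
width: 0.0003
gripper_force: 0.5
```

apply_moves(steps=[{"translation":[0.001,-0.024,0],"rotation":[0,0,0]},{"translation":[0.002,-0.048,0],"rotation":[0,0,0]},{"translation":[0.003,-0.072,0],"rotation":[0,0,0]},{"translation":[0.004,-0.096,0],"rotation":[0,0,0]},{"translation":[0.005,-0.12,0],"rotation":[0,0,0]},{"translation":[0.006,-0.144,0],"rotation":[0,0,0]},{"translation":[0.007,-0.168,0],"rotation":[0,0,0]},{"translation":[0.008,-0.19,0],"rotation":[0,0,0]},{"translation":[0.009,-0.21,0],"rotation":[0,0,0]},{"translation":[0.01,-0.22,0],"rotation":[0,0,0]}])

```text
t: 19.77
eef_pos: [0.5229, 0.0038, -0.029]
ee_rot: [3.142, 0.0, 0.041]
force: [-0.8, 0.7, 0.3]
width: 0.0002
gripper_force: 0.5
```

apply_moves(steps=[{"translation":[0.0005,-0.01,0],"rotation":[0,0,0]},{"translation":[0.001,-0.02,0],"rotation":[0,0,0]},{"translation":[0.0013,-0.03,0],"rotation":[0,0,0]},{"translation":[0.0017,-0.04,0],"rotation":[0,0,0]},{"translation":[0.002,-0.05,0],"rotation":[0,0,0]},{"translation":[0.0025,-0.06,0],"rotation":[0,0,0]},{"translation":[0.003,-0.07,0],"rotation":[0,0,0]},{"translation":[0.0035,-0.08,0],"rotation":[0,0,0]},{"translation":[0.0035,-0.08,0],"rotation":[0,0,0]},{"translation":[0.0035,-0.08,0],"rotation":[0,0,0]}])

```text
t: 20.6
eef_pos: [0.5233, -0.0159, -0.0291]
ee_rot: [3.141, 0.001, 0.042]
force: [-2.3, 0.5, 0.9]
width: 0.001
gripper_force: 0.8
```

apply_moves(steps=[{"translation":[0.0002,-0.005,0],"rotation":[0,0,0]},{"translation":[0.0005,-0.01,0],"rotation":[0,0,0]},{"translation":[0.0007,-0.015,0],"rotation":[0,0,0]},{"translation":[0.0009,-0.02,0],"rotation":[0,0,0]},{"translation":[0.001,-0.025,0],"rotation":[0,0,0]},{"translation":[0.0013,-0.03,0],"rotation":[0,0,0]},{"translation":[0.0015,-0.034,0],"rotation":[0,0,0]},{"translation":[0.0016,-0.038,0],"rotation":[0,0,0]},{"translation":[0.0016,-0.038,0],"rotation":[0,0,0]},{"translation":[0.0016,-0.038,0],"rotation":[0,0,0]}])

```text
t: 21.43
eef_pos: [0.5242, -0.0252, -0.0289]
ee_rot: [3.141, 0.0, 0.042]
force: [-1.6, 0.3, -0.3]
width: 0.0006
gripper_force: 0.7
```

apply_moves(steps=[{"translation":[0.0001,-0.002,0],"rotation":[0,0,0]},{"translation":[0.0002,-0.004,0],"rotation":[0,0,0]},{"translation":[0.0003,-0.006,0],"rotation":[0,0,0]},{"translation":[0.0004,-0.008,0],"rotation":[0,0,0]},{"translation":[0.0005,-0.01,0],"rotation":[0,0,0]},{"translation":[0.0006,-0.012,0],"rotation":[0,0,0]},{"translation":[0.0007,-0.014,0],"rotation":[0,0,0]},{"translation":[0.0008,-0.016,0],"rotation":[0,0,0]},{"translation":[0.0008,-0.016,0],"rotation":[0,0,0]},{"translation":[0.0008,-0.016,0],"rotation":[0,0,0]}])

```text
t: 22.27
eef_pos: [0.5244, -0.0291, -0.029]
ee_rot: [3.142, 0.0, 0.042]
force: [-1.1, 0.3, 1.0]
width: 0.0005
gripper_force: 0.6
```

apply_moves(steps=[{"translation":[0.0001,-0.002,0],"rotation":[0,0,0]},{"translation":[0.0002,-0.004,0],"rotation":[0,0,0]},{"translation":[0.0003,-0.006,0],"rotation":[0,0,0]},{"translation":[0.0003,-0.008,0],"rotation":[0,0,0]},{"translation":[0.0004,-0.01,0],"rotation":[0,0,0]},{"translation":[0.0005,-0.012,0],"rotation":[0,0,0]},{"translation":[0.0005,-0.012,0],"rotation":[0,0,0]},{"translation":[0.0005,-0.012,0],"rotation":[0,0,0]},{"translation":[0.0005,-0.012,0],"rotation":[0,0,0]},{"translation":[0.0005,-0.012,0],"rotation":[0,0,0]}])

```text
t: 23.1
eef_pos: [0.5245, -0.0321, -0.029]
ee_rot: [3.141, 0.0, 0.042]
force: [-2.0, -0.9, 0.5]
width: 0.0005
gripper_force: 0.6
```

apply_moves(steps=[{"translation":[0.0001,-0.002,0],"rotation":[0,0,0]},{"translation":[0.0002,-0.004,0],"rotation":[0,0,0]},{"translation":[0.0003,-0.006,0],"rotation":[0,0,0]},{"translation":[0.0003,-0.008,0],"rotation":[0,0,0]},{"translation":[0.0004,-0.01,0],"rotation":[0,0,0]},{"translation":[0.0005,-0.012,0],"rotation":[0,0,0]},{"translation":[0.0005,-0.012,0],"rotation":[0,0,0]},{"translation":[0.0005,-0.012,0],"rotation":[0,0,0]},{"translation":[0.0005,-0.012,0],"rotation":[0,0,0]},{"translation":[0.0005,-0.012,0],"rotation":[0,0,0]}])

```text
t: 23.93
eef_pos: [0.5246, -0.0351, -0.0289]
ee_rot: [3.142, 0.0, 0.042]
force: [-1.8, 0.9, -0.0]
width: 0.0005
gripper_force: 0.6
```

apply_moves(steps=[{"translation":[0.0001,-0.002,0],"rotation":[0,0,0]},{"translation":[0.0002,-0.004,0],"rotation":[0,0,0]},{"translation":[0.0003,-0.006,0],"rotation":[0,0,0]},{"translation":[0.0003,-0.008,0],"rotation":[0,0,0]},{"translation":[0.0003,-0.008,0],"rotation":[0,0,0]},{"translation":[0.0003,-0.008,0],"rotation":[0,0,0]},{"translation":[0.0003,-0.008,0],"rotation":[0,0,0]},{"translation":[0.0003,-0.008,0],"rotation":[0,0,0]},{"translation":[0.0003,-0.008,0],"rotation":[0,0,0]},{"translation":[0.0003,-0.008,0],"rotation":[0,0,0]}])

```text
t: 24.77
eef_pos: [0.5248, -0.037, -0.0289]
ee_rot: [3.142, 0.0, 0.042]
force: [-0.7, -0.2, 0.3]
width: 0.0005
gripper_force: 0.6
```

apply_moves(steps=[{"translation":[0.0001,-0.002,0],"rotation":[0,0,0]},{"translation":[0.0002,-0.004,0],"rotation":[0,0,0]},{"translation":[0.0003,-0.006,0],"rotation":[0,0,0]},{"translation":[0.0003,-0.008,0],"rotation":[0,0,0]},{"translation":[0.0003,-0.008,0],"rotation":[0,0,0]},{"translation":[0.0003,-0.008,0],"rotation":[0,0,0]},{"translation":[0.0003,-0.008,0],"rotation":[0,0,0]},{"translation":[0.0003,-0.008,0],"rotation":[0,0,0]},{"translation":[0.0003,-0.008,0],"rotation":[0,0,0]},{"translation":[0.0003,-0.008,0],"rotation":[0,0,0]}])

```text
t: 25.6
eef_pos: [0.5252, -0.0386, -0.0289]
ee_rot: [-3.141, -0.001, 0.042]
force: [-1.8, 5.5, -0.6]
width: 0.0007
gripper_force: 2.9
```

The buffer is touched at 5.5 N. Press on gently to about 10-12 N.

apply_moves(steps=[{"translation":[0,-0.001,0],"rotation":[0,0,0]},{"translation":[0.0001,-0.002,0],"rotation":[0,0,0]},{"translation":[0.0001,-0.003,0],"rotation":[0,0,0]},{"translation":[0.0002,-0.004,0],"rotation":[0,0,0]},{"translation":[0.0002,-0.005,0],"rotation":[0,0,0]},{"translation":[0.0003,-0.006,0],"rotation":[0,0,0]},{"translation":[0.0003,-0.007,0],"rotation":[0,0,0]},{"translation":[0.0003,-0.007,0],"rotation":[0,0,0]},{"translation":[0.0003,-0.007,0],"rotation":[0,0,0]},{"translation":[0.0003,-0.007,0],"rotation":[0,0,0]}])

```text
t: 26.43
eef_pos: [0.5256, -0.0397, -0.0289]
ee_rot: [-3.141, -0.001, 0.042]
force: [-1.8, 8.2, -1.1]
width: 0.0005
gripper_force: 4.7
```

apply_moves(steps=[{"translation":[0,-0.001,0],"rotation":[0,0,0]},{"translation":[0,-0.002,0],"rotation":[0,0,0]},{"translation":[0,-0.003,0],"rotation":[0,0,0]},{"translation":[0,-0.004,0],"rotation":[0,0,0]},{"translation":[0,-0.005,0],"rotation":[0,0,0]},{"translation":[0,-0.005,0],"rotation":[0,0,0]},{"translation":[0,-0.005,0],"rotation":[0,0,0]},{"translation":[0,-0.005,0],"rotation":[0,0,0]},{"translation":[0,-0.005,0],"rotation":[0,0,0]},{"translation":[0,-0.005,0],"rotation":[0,0,0]}])

```text
t: 27.27
eef_pos: [0.5258, -0.0406, -0.0289]
ee_rot: [-3.14, -0.002, 0.042]
force: [-1.6, 11.7, -1.0]
width: 0.0003
gripper_force: 5.9
```

11.7 N against the buffer, held. Ease back slowly, then lift out.

apply_moves(steps=[{"translation":[0,0.002,0],"rotation":[0,0,0]},{"translation":[0,0.004,0],"rotation":[0,0,0]},{"translation":[0,0.006,0],"rotation":[0,0,0]},{"translation":[0,0.008,0],"rotation":[0,0,0]},{"translation":[-0.0002,0.01,0],"rotation":[0,0,0]},{"translation":[-0.0004,0.012,0],"rotation":[0,0,0]},{"translation":[-0.0006,0.014,0],"rotation":[0,0,0]},{"translation":[-0.0008,0.016,0],"rotation":[0,0,0]},{"translation":[-0.001,0.018,0],"rotation":[0,0,0]},{"translation":[-0.001,0.02,0],"rotation":[0,0,0]}])

```text
t: 28.1
eef_pos: [0.5244, -0.0374, -0.0289]
ee_rot: [3.141, 0.0, 0.042]
force: [-1.6, -0.2, -0.2]
width: 0.0004
gripper_force: 0.9
```

apply_moves(steps=[{"translation":[-0.0002,0.004,0],"rotation":[0,0,0]},{"translation":[-0.0004,0.008,0],"rotation":[0,0,0]},{"translation":[-0.0006,0.012,0],"rotation":[0,0,0]},{"translation":[-0.0008,0.016,0],"rotation":[0,0,0]},{"translation":[-0.001,0.02,0],"rotation":[0,0,0]},{"translation":[-0.001,0.02,0.03],"rotation":[0,0,0]},{"translation":[-0.001,0.02,0.08],"rotation":[0,0,0]},{"translation":[-0.001,0.02,0.14],"rotation":[0,0,0]},{"translation":[-0.001,0.02,0.22],"rotation":[0,0,0]},{"translation":[-0.001,0.02,0.3],"rotation":[0,0,0]}])

```text
t: 28.93
eef_pos: [0.5249, -0.0319, 0.0474]
ee_rot: [3.142, -0.001, 0.042]
force: [0.3, 0.1, -0.0]
width: 0.0004
gripper_force: 0.0
```

apply_moves(steps=[{"translation":[0,0,0.08],"rotation":[0,0,0]},{"translation":[0,0,0.18],"rotation":[0,0,0]},{"translation":[0,0.05,0.28],"rotation":[0,0,0]},{"translation":[0,0.15,0.36],"rotation":[0,0,0]},{"translation":[0,0.28,0.4],"rotation":[0,0,0]},{"translation":[0,0.42,0.4],"rotation":[0,0,0]},{"translation":[0,0.56,0.4],"rotation":[0,0,0]},{"translation":[0,0.7,0.4],"rotation":[0,0,0]},{"translation":[0,0.8,0.4],"rotation":[0,0,0]},{"translation":[0,0.85,0.4],"rotation":[0,0,0]}])

```text
t: 29.77
eef_pos: [0.525, 0.1837, 0.1471]
ee_rot: [-3.14, -0.002, 0.044]
force: [-0.1, 0.1, -0.4]
width: 0.0001
gripper_force: 0.0
```

I've used all ten views, so I'll check the flap numerically by comparing the area around it in the fixed cameras with the first pictures, in which it was shut.

Run:
```python
from h import *
u=np.array([.0436,-.999,0]);v=np.array([.999,.0436,0]);O=np.array([.5233,-.008,0])
for n in("scene","side"):
    c=camera_model(n);f=cv2.GaussianBlur(grab_frame(n),(3,3),0).astype(float);z=cv2.GaussianBlur(cv2.imread(f"pics/{n}0.png"),(3,3),0).astype(float)
    for s,zz in((-60,6),(-20,6),(0,15),(0,22),(0,30),(15,25),(30,25),(40,20),(48,20),(55,20)):
        r=[]
        for y in(-14,-7,0,7,14):
            p=proj(c,O+u*s/1e3+v*y/1e3+[0,0,zz/1e3]).round().astype(int);r.append("%d/%d"%(f[p[1],p[0]].mean(),z[p[1],p[0]].mean()))
        print(n,s,zz,r)
print(get_state()['force'])
```

```text
scene -60 6 ['169/172', '169/171', '169/172', '171/173', '170/172']
scene -20 6 ['155/157', '148/150', '167/169', '172/174', '172/175']
scene 0 15 ['132/134', '45/47', '51/51', '58/59', '56/58']
scene 0 22 ['57/59', '44/45', '56/56', '52/52', '46/47']
scene 0 30 ['114/115', '96/98', '90/92', '123/125', '107/110']
scene 15 25 ['130/133', '109/111', '109/111', '103/104', '101/103']
scene 30 25 ['133/136', '130/132', '124/127', '127/130', '111/113']
scene 40 20 ['172/163', '137/131', '125/129', '124/125', '118/121']
scene 48 20 ['160/147', '125/108', '136/114', '135/109', '111/110']
scene 55 20 ['151/137', '160/143', '163/146', '154/135', '159/146']
side -60 6 ['156/153', '155/153', '156/154', '157/156', '157/153']
side -20 6 ['160/157', '161/157', '160/157', '160/159', '159/156']
side 0 15 ['58/55', '49/47', '49/50', '52/52', '54/53']
side 0 22 ['49/50', '47/47', '46/47', '50/49', '54/53']
side 0 30 ['88/79', '92/78', '80/75', '76/74', '79/79']
side 15 25 ['123/120', '111/96', '104/89', '103/92', '96/90']
side 30 25 ['84/100', '85/88', '86/87', '96/87', '103/90']
side 40 20 ['83/101', '85/88', '90/88', '88/88', '105/88']
side 48 20 ['87/90', '102/87', '101/88', '94/87', '105/89']
side 55 20 ['93/96', '109/87', '113/87', '104/85', '104/89']
[ 0.44788279 -0.25238961  0.14035368]
```

The flap pixels match the shut state exactly, the apron is empty, and the picture changes only from about 45 mm beyond the flap inward, where the bar's rear end should be. Handing in.

```bash
python3 -c "
from station import *
print(job_done())"
```

```text
the job is handed in; nothing more can be done
None
```

I handed the job in at about 30 s: the middle-sized bar was pressed against the buffer at 11.7 N and eased off, the fingers were drawn out, and camera pixel checks show the flap shut (the first grasp missed and was redone).

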